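Find the stamped parts crate and send it over the dispatch line

TASK

One of the two small metal parts crates has a mark stamped on its underside, a ring crossed by a bar. Without gripping or lifting anything, push each crate over away from you with the fingertips so that it lies on its far side and shows its underside; only when both lie so, push the stamped crate, lying as it is, away from you until all of it is just beyond the dark dispatch line across the bench, its near side within 3 cm of the line. Leave the plain crate lying where it tipped, short of the line, and do not disturb the other things on the bench.

Things in the scene. Friction and masses are not known exactly. Their poses are not given: they have to be found in the camera images.
- crate_a: open empty bare-metal parts crate 65 deep (x) x 90 wide (y) x 90 mm tall, walls 4, rubber strips under front and far edges, 0.3-0.6 kg, looks like the other; sides vary. Origin: centre of underside (floor's lower face 4 mm up); x points away from the robot, z up. Pushed near its top rim it tips over its far bottom edge, falls by itself from about 40 degrees; then 65 tall, 90 deep, z axis level, away. Pushed low it slides.
- crate_b: open empty bare-metal parts crate 65 deep (x) x 90 wide (y) x 90 mm tall, walls 4, rubber strips under front and far edges, 0.3-0.6 kg, looks like the other; sides vary. Origin: centre of underside (floor's lower face 4 mm up); x points away from the robot, z up. Behaves as crate_a.
- stamp (a point): the stamp: a dark ring 42 mm across crossed by a 60 mm bar, in the middle of the underside of the crate that bears it; this point is its centre. The other crate's underside is plain. To be seen only once the crate is tipped
- dispatch_line: the dispatch line: a flat dark rubber strip across the bench, 12 mm wide (x), 600 mm long (y), 1 mm thick with small screw heads, fixed, no obstacle to sliding. Origin at its centre on the bench, x points away from the robot: beyond the line is x over 0.006 in its frame
- crate_a_heel (a point): middle of the far bottom edge of crate_a, over which it tips (stays on the bench)
- crate_b_heel (a point): middle of the far bottom edge of crate_b, over which it tips (stays on the bench)
- base_l (a point): left end of the far bottom edge of the stamped crate; once it lies tipped, its near left corner on the bench
- base_r (a point): right end of that edge; once tipped, the near right corner on the bench
- mouth_l (a point): left end of the far top rim of the stamped crate; once tipped, its far left corner on the bench
- mouth_r (a point): right end of that rim; once tipped, the far right corner on the bench
- crucible: bystander: white crucible, 50 mm wide, 42 mm tall; origin at the centre of its underside
- stopper: bystander: black rubber stopper, 29 mm wide, 28 mm tall; origin at the centre of its underside
- wrench: bystander: small open wrench lying flat, 110 mm long, 6 mm thick; origin at the centre of its underside
- nut: bystander: hexagon nut, 22 mm wide, 9 mm tall; origin at the centre of its underside
- cap_bolt: bystander: cap bolt standing on its head, 16 mm wide, 45 mm tall; origin at the centre of its underside

How it is judged:
On the way, in this order (a step that is already met when the one before it is completed fails the run):
1. one of the crates lies tipped on its far side (((angle between crate_a's own z axis and vertical between 1.4 and 1.75 rad and height (world z) of crate_a_heel below 0.015 m) or (angle between crate_b's own z axis and vertical between 1.4 and 1.75 rad and height (world z) of crate_b_heel below 0.015 m))), for 0.2 s.
2. both crates lie tipped on their far sides, the stamped one not yet pushed on (its origin within 120 mm of its start) (angle between crate_a's own z axis and vertical between 1.4 and 1.75 rad and height (world z) of each of crate_a_heel, crate_b_heel below 0.015 m and angle between crate_b's own z axis and vertical between 1.4 and 1.75 rad and distance of crate_a from where it was at the start of the episode below 0.12 m), for 0.2 s.
At the end, for the whole second after the job is handed in: both crates at rest on their far sides; all four bench corners of the stamped crate beyond the line's middle, its origin (underside) at most 40 mm past it; the plain crate's origin within 120 mm of its start (tipping moves it about 46 mm), its heel 30 mm or more short of the line (angle between crate_a's own z axis and vertical between 1.4 and 1.75 rad and height (world z) of each of crate_a_heel, crate_b_heel below 0.015 m and angle between crate_b's own z axis and vertical between 1.4 and 1.75 rad and x of each of base_l, base_r, mouth_l, mouth_r in the frame of dispatch_line above 0 m and x of crate_a in the frame of dispatch_line below 0.04 m and distance of crate_b from where it was at the start of the episode below 0.12 m and x of crate_b_heel in the frame of dispatch_line below -0.03 m and linear speed of each of crate_a, crate_b below 0.02 m/s); the robot touches nothing.
It fails at once if a crate is lifted off the bench, or tipped other than away from the robot (its far bottom edge rises over 25 mm) (height (world z) of any of crate_a_heel, crate_b_heel above 0.025 m).
It fails at once if the plain crate is pushed about (over 150 mm from its start) (distance of crate_b from where it was at the start of the episode above 0.15 m).
It fails at once if a bystander is moved by more than 30 mm (distance of any of crucible, stopper, wrench, nut, cap_bolt from where it was at the start of the episode above 0.03 m).
It also fails if it takes over 72 s, if anything falls off the work surface, if the arm or the gripper's body presses on something with over 40 N, if the wrist force passes 120 N, or if a joint passes its speed limit or range.

ROBOT

A 6-joint arm with a two-finger parallel gripper is mounted at the origin on a cart in front of the work surface, level with it; the furniture and walls round the work are solid. World frame = base frame: x ahead of the robot, y to its left, z up, the work surface at z = 0. Lengths are in m, angles in rad, forces in N, time in s.
With the tool pointing down it reaches from about 0.325 to 0.925 m from the base axis. Payload 3.1 kg.
Tool frame: the origin (TCP) lies at the very end of the fingers, on their centre line; the grasp point (between the pads) lies 19 mm behind it; z points along the fingers, y is the line along which they close (so a half turn about z gives the same grasp; the last joint's range is limited). The gripper opens to 85 mm and grips with 20 to 120 N. Pads are 22 mm wide; open, the fingers measure 114 mm over their backs; the gripper's body (76 mm by 85 mm) begins 54 mm behind the grasp point. The pads swing forward as they close: fully open they stand 13 mm farther back than shut.
Start: joints at [1.1, 0.217, 1.613, -0, 1.311, -0.112], TCP at [0.219, 0.585, 0.231] pointing down, gripper open.
Joint ranges: [-2.75, 2.75], [-0.78, 2.1], [0.31, 2.55], [-1.13, 4.27], [0.13, 2.63], [-2.58, 2.58]. Speed limits (rad/s): [2.79, 2.79, 3.14, 3.14, 3.14, 3.14].

INTERFACE

Orientations are given as a rotation vector (axis times angle).
In Python, from bench import state, snapshot, get_calibration, close_job gives the robot as it stands.
- The arm moves only by the tool send_rows, never from a script. Its argument "plan" is a list of rows, each an object with "dp": the shift along the world's x, y, z in mm, a list of three; "rotation": the turn, a rotation vector about the world's x, y, z in rad, a list of three; "claw": the finger opening in mm, from 0 to 85.4. In form: [{"dp": [dx, dy, dz], "rotation": [wx, wy, wz], "claw": claw}, ...]. A call has 1 to 5 rows; each row shifts and turns the commanded pose from where the row before left it; what a row does not reach is not made up. A row lasts 1/10 s, in which the tool goes at most 50 mm and 8.59 degrees, less where a joint would pass 70% of its speed; a pose out of reach is approached as far as the arm can. A call with a gripper value outside its range is refused whole. The fingers move at their own pace and stop on an object; "force" is the grip in N (left out, the last holds). Time passes only in rows, so rows that do not move let the fingers close. It gives the time, the measured TCP pose, the force, the opening and the grip force at its end, in the units of the state.
- state(): the state, without advancing time (a new reading comes with each control period).
- snapshot(name): name is "scene" or "top" or "wrist"; returns (picture, depth): 480x640x3 uint8, red, green, blue; 480x640 float32, m along the optical axis (not along the pixel's ray), 0 where there is no reading.
- get_calibration(name): a dict with "fx", "fy", "cx", "cy" (pixels), "extrinsics" (4x4, takes a point from world to camera coordinates); the wrist camera has in their place "tool_from_camera" (4x4, takes a point from camera to tool coordinates, whose origin is the TCP and whose axes are the flange's). Camera axes: x right, y down, z forward; pixel columns grow to the right and rows downward; lengths in m; the calibration is good to about 2 mm. A picture is of the moment at which its call begins: read the wrist's pose just before it. get_calibration takes no time and is no camera call.
- close_job(): hands the job in; it is judged then, once.
The state is a dict: "time_s": time; "qpos": joint angles; "joint_vel": joint speeds; "joint_efforts": joint torques, N m; "eef_pos": TCP position; "orientation": TCP orientation; "force": force on the tool from outside, world axes, zero at the start; "moment": the same for the moment, N m; "grip_width": finger opening in m; "gripper_force": force on a finger pad.
Only numpy, scipy, OpenCV 4.12 (cv2) and the standard library are available. Lean on these libraries where they do the work, as an engineer would, in place of code of your own. Each camera call takes 0.05 s, during which the arm holds its last target. There are 200 camera calls.

## Working session

There is one attempt and no reset: what is moved stays moved. The work goes in short steps, Python scripts to look and compute and a tool call to move; the robot and the scene stay as the last step left them, time stands still between calls to the robot, and variables do not carry over. Pictures are saved under pics/ and viewed, at most 10 in all, crops included, and the job is handed in when it is done.

Besides the shell and the picture viewer there is one more tool, called after "Call:" by a JSON object that holds its "method" and its "body". send_rows: Moves the arm, as the interface text tells. Its arguments: {"type":"object","properties":{"plan":{"type":"array"},"force":{"type":"number"}},"required":["plan"]}

```bash
mkdir -p pics; cat > h.py <<'E'
import numpy as np,cv2
from bench import *
def world(name):
    p,d=snapshot(name);c=get_calibration(name)
    v,u=np.mgrid[:480,:640]
    P=np.stack([(u-c['cx'])/c['fx']*d,(v-c['cy'])/c['fy']*d,d],-1)
    E=np.array(c['extrinsics']);W=(P-E[:3,3])@E[:3,:3]
    W[d==0]=np.nan
    return p,W
E
python3 - <<'E'
from h import *
s=state();print(s)
for n in('scene','top'):
    p,W=world(n);cv2.imwrite(f'pics/{n}0.png',p[:,:,::-1]);np.save(n+'0.npy',W)
    print(n,np.linalg.inv(np.array(get_calibration(n)['extrinsics'])).round(2).tolist(),get_calibration(n)['fx'])
E
```

```text
{'time_s': 0.0, 'qpos': array([ 1.09978236e+00,  2.17747931e-01,  1.61496351e+00, -9.07239488e-06,
        1.31129981e+00, -1.12195082e-01]), 'joint_vel': array([ 0.00092848, -0.00072369,  0.0005923 , -0.00076927,  0.00151579,
       -0.00072888]), 'joint_efforts': array([ 8.29315977e-04, -3.96857965e+01, -3.03850973e+01, -2.19003796e-04,
        9.76279291e-03,  6.27291755e-06]), 'eef_pos': array([0.21907969, 0.58445775, 0.2299568 ]), 'orientation': array([-0.56048601, -3.09049041,  0.00364191]), 'force': array([0.50984761, 0.21857602, 0.16423458]), 'moment': array([-0.02983461, -0.02310476, -0.00943478]), 'gripper_force': 0.0, 'grip_width': 0.08538426519871269}
scene [[0.68, -0.59, 0.45, 0.14], [-0.74, -0.53, 0.42, -0.38], [-0.01, -0.61, -0.79, 0.87], [0.0, 0.0, 0.0, 1.0]] 555.706208765921
top [[-0.0, -0.99, 0.13, 0.44], [-1.0, 0.01, 0.01, 0.02], [-0.01, -0.13, -0.99, 1.15], [0.0, 0.0, 0.0, 1.0]] 578.0644523622677
```

View pics/scene0.png

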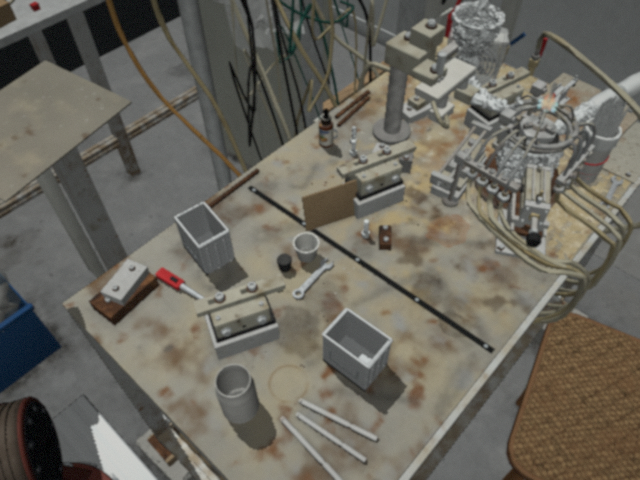

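View pics/top0.png

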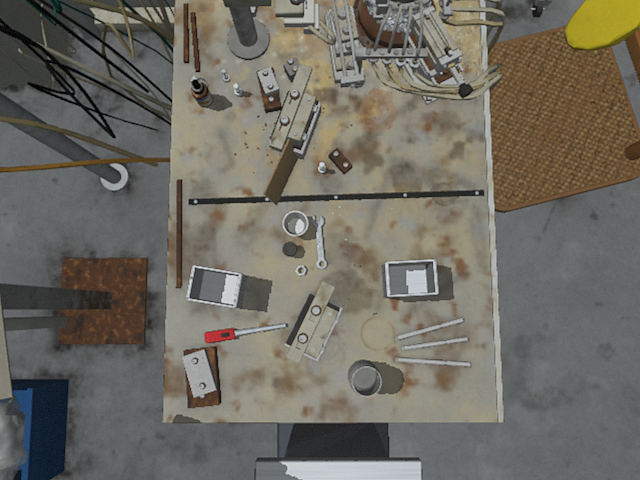

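The scene view shows two upright crates, at (205,237) and (357,350). In the top view they are at (215,287) and (411,279), with the dispatch line running from (190,202) to (482,193). The crucible, stopper, nut and wrench lie between the crates. Next I measure the crate rims and the line.

```bash
python3 - <<'E'
from h import *
W=np.load('top0.npy');W2=np.load('scene0.npy')
rect=lambda pts:cv2.minAreaRect((pts[:,:2]*1000).astype(np.float32))
for nm,y0,y1 in(('L',.1,.32),('R',-.3,-.1)):
  for t,w in(('top',W),('scene',W2)):
    m=(w[...,2]>.083)&(w[...,2]<.1)&(w[...,1]>y0)&(w[...,1]<y1)&(w[...,0]>.35)&(w[...,0]<.55)
    P=w[m];(c,s,a)=rect(P);print(nm,t,len(P),'z',np.median(P[:,2]).round(4),np.round(c,1),np.round(s,1),round(a,1)); print(cv2.boxPoints((c,s,a)).round(0).tolist())
img=cv2.imread('pics/top0.png').astype(int)
g=img.max(2);m=(g<70)&(abs(W[...,2])<.01);v,u=np.nonzero(m)
k=(v>185)&(v<207)&(u>185)&(u<487);P=W[v[k],u[k]]
k=cv2.fitLine((P[:,:2]*1000).astype(np.float32),cv2.DIST_HUBER,0,.01,.01).ravel();print('line top',k,'x at y=.2,-.16',[k[3-1]+(y-k[3])*k[0]/k[1] for y in(200,-160)],np.median(P[:,2]),P[:,1].min(),P[:,1].max())
i2=cv2.imread('pics/scene0.png').astype(int)
m=(i2.max(2)<60)&(abs(W2[...,2])<.01)&(abs(W2[...,0]-k[2]/1000)<.05)&(abs(W2[...,1])<.3);P=W2[m]
k=cv2.fitLine((P[:,:2]*1000).astype(np.float32),cv2.DIST_HUBER,0,.01,.01).ravel();print('line scene',[k[2]+(y-k[3])*k[0]/k[1] for y in(200,-160)])
# obstacles: top view heights
m=(W[...,2]>.012)&(W[...,0]>.2)&(W[...,0]<.8)&(abs(W[...,1])<.32)
n,l,st,_=cv2.connectedComponentsWithStats(m.astype(np.uint8))
for i in range(1,n):
  if st[i,4]>25:
    P=W[l==i];print(P.min(0).round(3),P.max(0).round(3))
E
```

```text
L top 469 z 0.0895 [483.1 226.8] [95.8 65. ] 80.2
[[443.0, 185.0], [507.0, 174.0], [523.0, 268.0], [459.0, 280.0]]
L scene 494 z 0.089 [479.3 225.3] [97.5 65.9] 80.2
[[439.0, 183.0], [503.0, 172.0], [520.0, 268.0], [455.0, 279.0]]
R top 334 z 0.0901 [ 497.2 -142.1] [65.  84.4] 2.7
[[463.0, -101.0], [467.0, -186.0], [532.0, -183.0], [528.0, -98.0]]
R scene 553 z 0.0894 [ 493.2 -142. ] [67.2 86.3] 2.2
[[458.0, -100.0], [461.0, -186.0], [528.0, -184.0], [525.0, -98.0]]
line top [ 2.3832286e-02 -9.9971598e-01  6.6489026e+02 -6.6386318e+00] x at y=.2,-.16 [np.float32(659.9642), np.float32(668.54626)] 0.0015035050146362718 -0.3004289098331979 0.2969007049172652
line scene [np.float32(655.9129), np.float32(664.60986)]
[0.65  0.045 0.012] [0.8   0.137 0.129]
[ 0.712 -0.033  0.012] [0.763 0.013 0.033]
[0.716 0.021 0.013] [0.727 0.033 0.051]
[0.626 0.31  0.012] [0.671 0.319 0.016]
[0.582 0.055 0.012] [0.632 0.104 0.048]
[0.545 0.077 0.022] [0.571 0.105 0.034]
[0.535 0.308 0.012] [0.565 0.316 0.018]
[ 0.463 -0.185  0.012] [ 0.53  -0.088  0.096]
[0.444 0.176 0.012] [0.522 0.277 0.094]
[ 0.345 -0.011  0.04 ] [0.49  0.099 0.13 ]
[0.377 0.175 0.012] [0.404 0.258 0.024]
[0.256 0.224 0.012] [0.37  0.294 0.061]
[ 0.284 -0.08   0.012] [ 0.343 -0.021  0.105]
```

Both crates measure about 65×90×90 mm. The left one is at (481,226) with yaw of about -10°, and the right one at (495,-142) with yaw +2.5°. The line is at x≈658 near the left crate and ≈667 near the right. I'll tip the left crate first.

Call:
{"method": "send_rows", "body": {"plan": [{"dp": [22, -42, 0], "rotation": [0, 0, 0.04], "claw": 45}, {"dp": [22, -42, 0], "rotation": [0, 0, 0.04], "claw": 45}, {"dp": [22, -42, 0], "rotation": [0, 0, 0.04], "claw": 45}, {"dp": [22, -42, 0], "rotation": [0, 0, 0.04], "claw": 45}, {"dp": [22, -42, 0], "rotation": [0, 0, 0.02], "claw": 45}]}}

```text
time_s: 0.6
eef_pos: [0.3296, 0.3733, 0.2308]
orientation: [-0.278, -3.129, 0.001]
force: [0.4, -0.2, -0.3]
grip_width: 0.0452
gripper_force: 0.0
```

Call:
{"method": "send_rows", "body": {"plan": [{"dp": [22, -42, -20], "rotation": [0, 0, 0], "claw": 45}, {"dp": [22, -42, -20], "rotation": [0, 0, 0], "claw": 45}, {"dp": [22, -42, -20], "rotation": [0, 0, 0], "claw": 45}, {"dp": [8, -10, -40], "rotation": [0, 0, 0], "claw": 45}, {"dp": [0, 0, -40], "rotation": [0, 0, 0], "claw": 45}]}}

```text
time_s: 1.1
eef_pos: [0.4037, 0.2411, 0.0927]
orientation: [0.287, 3.125, 0.002]
force: [0.5, 0.3, 0.2]
grip_width: 0.0451
gripper_force: 0.0
```

Call:
{"method": "send_rows", "body": {"plan": [{"dp": [0, 0, -8], "rotation": [0, 0, 0], "claw": 45}, {"dp": [0, 0, 0], "rotation": [0, 0, 0], "claw": 45}]}}

```text
time_s: 1.3
eef_pos: [0.3997, 0.2421, 0.0833]
orientation: [-0.28, -3.125, 0.004]
force: [-0.9, 0.6, -0.2]
grip_width: 0.0452
gripper_force: 0.0
```

Call:
{"method": "send_rows", "body": {"plan": [{"dp": [12, -2, 0], "rotation": [0, 0, 0], "claw": 45}, {"dp": [10, -2, 0], "rotation": [0, 0, 0], "claw": 45}, {"dp": [8, -1.4, 0], "rotation": [0, 0, 0], "claw": 45}, {"dp": [6, -1, 0], "rotation": [0, 0, 0], "claw": 45}, {"dp": [6, -1, 0], "rotation": [0, 0, 0], "claw": 45}]}}

```text
time_s: 1.8
eef_pos: [0.4417, 0.2366, 0.0868]
orientation: [-0.282, -3.121, -0.002]
force: [-19.2, 3.7, 24.7]
grip_width: 0.045
gripper_force: 15.8
```

Call:
{"method": "send_rows", "body": {"plan": [{"dp": [6, -1, 0], "rotation": [0, 0, 0], "claw": 45}, {"dp": [6, -1, 0], "rotation": [0, 0, 0], "claw": 45}, {"dp": [6, -1, 1], "rotation": [0, 0, 0], "claw": 45}, {"dp": [6, -1, 1], "rotation": [0, 0, 0], "claw": 45}]}}

```text
time_s: 2.2
eef_pos: [0.4658, 0.2336, 0.0982]
orientation: [-0.278, -3.119, 0.001]
force: [-29.5, -7.0, 72.9]
grip_width: 0.045
gripper_force: 35.4
```

```bash
python3 - <<'E'
from h import *
print(state()['eef_pos'],state()['force'])
p,W=world('scene');cv2.imwrite('pics/s1.png',cv2.resize(p[150:400,130:430,::-1],None,fx=2,fy=2))
E
```

```text
[0.46581777 0.2336171  0.09821543] [-29.52847484  -7.04128103  72.85550415]
```

View pics/s1.png

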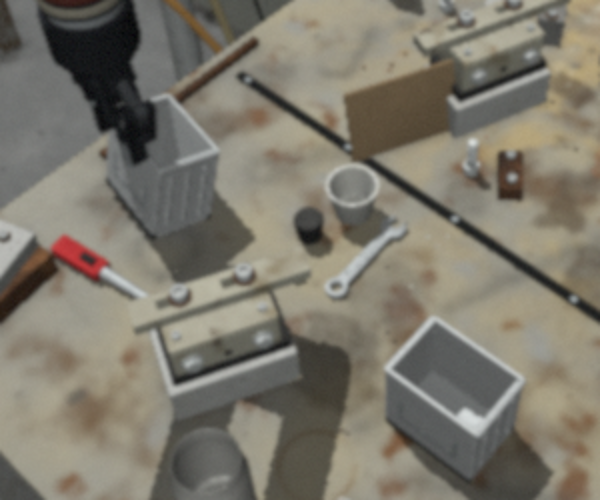

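The crate is tilted about 18° at crop (160,165). The fingertips are sticking to the wall and being carried up with it, so I'll follow the arc.

Call:
{"method": "send_rows", "body": {"plan": [{"dp": [1, 0, 6], "rotation": [0, 0, 0], "claw": 45}, {"dp": [3, -0.5, 6], "rotation": [0, 0, 0], "claw": 45}]}}

```text
time_s: 2.45
eef_pos: [0.4739, 0.2316, 0.1034]
orientation: [0.279, 3.124, 0.002]
force: [-0.0, -0.3, -0.9]
grip_width: 0.0452
gripper_force: 0.1
```

Call:
{"method": "send_rows", "body": {"plan": [{"dp": [6, -1, 3], "rotation": [0, 0, 0], "claw": 45}, {"dp": [6, -1, 1], "rotation": [0, 0, 0], "claw": 45}]}}

```text
time_s: 2.65
eef_pos: [0.4855, 0.2297, 0.1055]
orientation: [0.28, 3.126, 0.003]
force: [-1.9, -0.3, 11.6]
grip_width: 0.0452
gripper_force: 5.1
```

```bash
python3 - <<'E'
from h import *
p,W=world('scene');cv2.imwrite('pics/s2.png',cv2.resize(p[150:300,130:310,::-1],None,fx=3,fy=3))
E
```

```text
(no output)
```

View pics/s2.png

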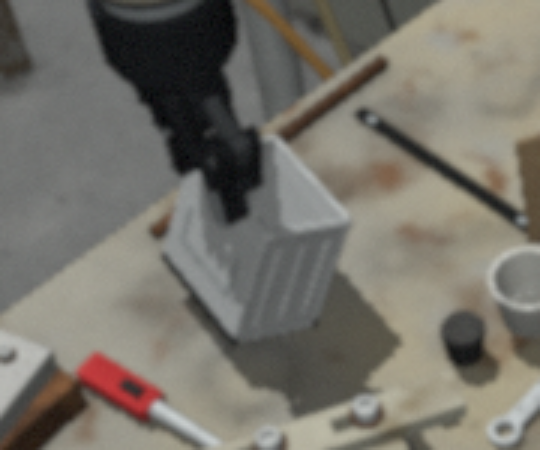

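The crate leans about 25–30° with the fingers on the near wall just below its rim (crop 235,200). I'll keep pushing forward at a slightly lower height.

Call:
{"method": "send_rows", "body": {"plan": [{"dp": [6, -1, -1], "rotation": [0, 0, 0], "claw": 45}, {"dp": [6, -1, -1], "rotation": [0, 0, 0], "claw": 45}, {"dp": [6, -1, -1], "rotation": [0, 0, 0], "claw": 45}]}}

```text
time_s: 3.0
eef_pos: [0.5018, 0.2256, 0.0992]
orientation: [-0.281, -3.128, 0.001]
force: [-0.3, 0.2, -0.4]
grip_width: 0.0447
gripper_force: 0.0
```

Call:
{"method": "send_rows", "body": {"plan": [{"dp": [6, -1, -1], "rotation": [0, 0, 0], "claw": 45}, {"dp": [0, 0, 0], "rotation": [0, 0, 0], "claw": 45}, {"dp": [0, 0, 0], "rotation": [0, 0, 0], "claw": 45}]}}

```text
time_s: 3.3
eef_pos: [0.5072, 0.2247, 0.0982]
orientation: [-0.281, -3.128, 0.001]
force: [0.3, -0.2, 1.1]
grip_width: 0.0451
gripper_force: 0.0
```

```bash
python3 - <<'E'
from h import *
p,W=world('scene');cv2.imwrite('pics/s3.png',cv2.resize(p[150:300,130:310,::-1],None,fx=3,fy=3))
E
```

```text
(no output)
```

View pics/s3.png

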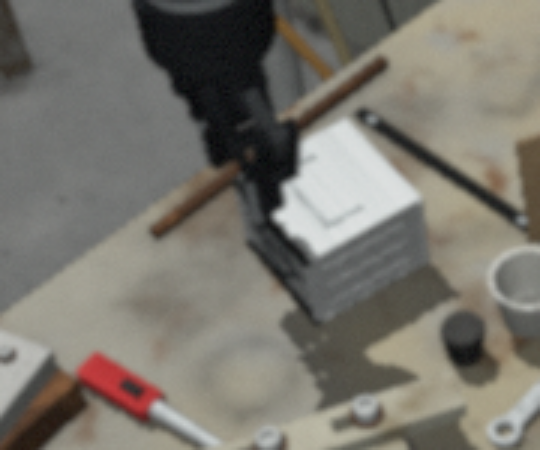

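The left crate has tipped and shows its flat side up at (350,185), with the underside behind the fingers. Next is the right crate.

Call:
{"method": "send_rows", "body": {"plan": [{"dp": [-15, 0, 45], "rotation": [0, 0, 0.04], "claw": 45}, {"dp": [-15, 0, 45], "rotation": [0, 0, 0.04], "claw": 45}, {"dp": [-10, -45, 0], "rotation": [0, 0, 0.04], "claw": 45}, {"dp": [-10, -45, 0], "rotation": [0, 0, 0.04], "claw": 45}, {"dp": [-10, -45, 0], "rotation": [0, 0, 0.04], "claw": 45}]}}

```text
time_s: 3.85
eef_pos: [0.447, 0.0891, 0.1896]
orientation: [-0.04, 3.14, -0.0]
force: [0.3, -0.6, 0.0]
grip_width: 0.0451
gripper_force: 0.0
```

Call:
{"method": "send_rows", "body": {"plan": [{"dp": [-6, -47, 0], "rotation": [0, 0, 0.02], "claw": 45}, {"dp": [-6, -47, 0], "rotation": [0, 0, 0], "claw": 45}, {"dp": [-6, -47, 0], "rotation": [0, 0, 0], "claw": 45}, {"dp": [0, -47, 0], "rotation": [0, 0, 0], "claw": 45}, {"dp": [0, -40, 0], "rotation": [0, 0, 0], "claw": 45}]}}

```text
time_s: 4.35
eef_pos: [0.4289, -0.1401, 0.1892]
orientation: [-0.064, 3.14, -0.001]
force: [0.7, -0.4, -0.8]
grip_width: 0.0451
gripper_force: 0.0
```

```bash
python3 - <<'E'
from h import *
s=state();print(s['eef_pos'],s['orientation'])
p,W=world('top');cv2.imwrite('pics/t4.png',p[:,:,::-1])
for y0,y1,z0,z1 in((.1,.30,.055,.075),(-.3,-.1,.083,.1)):
    m=(W[...,2]>z0)&(W[...,2]<z1)&(W[...,1]>y0)&(W[...,1]<y1)&(W[...,0]>.4)&(W[...,0]<.68)
    P=W[m];print(len(P),cv2.boxPoints(cv2.minAreaRect((P[:,:2]*1000).astype(np.float32))).round(0).tolist(),np.median(P[:,2]))
# underside from scene
p,W=world('scene');
m=(W[...,2]>.005)&(W[...,2]<.06)&(W[...,1]>.15)&(W[...,1]<.28)&(W[...,0]>.48)&(W[...,0]<.56);print(m.sum())
cv2.imwrite('pics/s4.png',cv2.resize(p[150:300,130:310,::-1],None,fx=3,fy=3))
E
```

```text
[ 0.42889525 -0.14006856  0.18922899] [-6.35380666e-02  3.14017321e+00 -8.44738642e-04]
2301 [[500.0, 181.0], [678.0, 118.0], [713.0, 217.0], [535.0, 280.0]] 0.06511090891945907
188 [[463.0, -101.0], [467.0, -185.0], [532.0, -182.0], [528.0, -98.0]] 0.09047305654876969
1
```

View pics/s4.png

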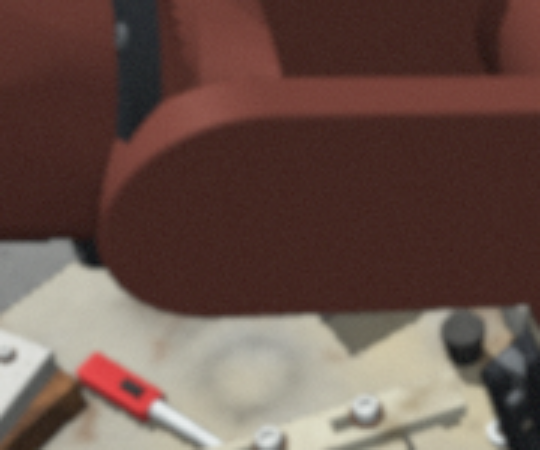

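The arm hides the left crate's underside here, so I'll go ahead and tip the right crate along the arc.

Call:
{"method": "send_rows", "body": {"plan": [{"dp": [0, -3, -45], "rotation": [0, 0, 0], "claw": 45}, {"dp": [0, 0, -45], "rotation": [0, 0, 0], "claw": 45}, {"dp": [0, 0, -19], "rotation": [0, 0, 0], "claw": 45}, {"dp": [8, 0, 0], "rotation": [0, 0, 0], "claw": 45}, {"dp": [8, 0, 0], "rotation": [0, 0, 0], "claw": 45}]}}

```text
time_s: 4.95
eef_pos: [0.4463, -0.1405, 0.0803]
orientation: [-0.066, 3.141, 0.0]
force: [0.9, -0.2, 1.2]
grip_width: 0.045
gripper_force: 0.0
```

Call:
{"method": "send_rows", "body": {"plan": [{"dp": [6, 0, 0], "rotation": [0, 0, 0], "claw": 45}, {"dp": [6, 0, 1], "rotation": [0, 0, 0], "claw": 45}, {"dp": [6, 0, 4], "rotation": [0, 0, 0], "claw": 45}]}}

```text
time_s: 5.25
eef_pos: [0.4645, -0.1411, 0.0861]
orientation: [-0.065, 3.14, -0.001]
force: [-2.4, 0.6, 0.4]
grip_width: 0.0451
gripper_force: 0.6
```

Call:
{"method": "send_rows", "body": {"plan": [{"dp": [6, 0, 4], "rotation": [0, 0, 0], "claw": 45}, {"dp": [6, 0, 3], "rotation": [0, 0, 0], "claw": 45}, {"dp": [6, 0, 2.5], "rotation": [0, 0, 0], "claw": 45}]}}

```text
time_s: 5.55
eef_pos: [0.4826, -0.1413, 0.0952]
orientation: [-0.064, 3.14, -0.001]
force: [-0.5, -0.3, 0.8]
grip_width: 0.0451
gripper_force: 0.3
```

Call:
{"method": "send_rows", "body": {"plan": [{"dp": [6, 0, 2], "rotation": [0, 0, 0], "claw": 45}, {"dp": [6, 0, 1], "rotation": [0, 0, 0], "claw": 45}, {"dp": [6, 0, 0], "rotation": [0, 0, 0], "claw": 45}]}}

```text
time_s: 5.85
eef_pos: [0.5006, -0.1413, 0.0979]
orientation: [-0.065, 3.14, -0.001]
force: [0.2, 0.3, 0.7]
grip_width: 0.0451
gripper_force: 0.5
```

Call:
{"method": "send_rows", "body": {"plan": [{"dp": [6, 0, 0], "rotation": [0, 0, 0], "claw": 45}, {"dp": [6, 0, 0], "rotation": [0, 0, 0], "claw": 45}, {"dp": [5, 0, 0], "rotation": [0, 0, 0], "claw": 45}]}}

```text
time_s: 6.15
eef_pos: [0.5172, -0.1412, 0.0974]
orientation: [-0.065, 3.141, -0.0]
force: [-0.5, 0.0, -0.8]
grip_width: 0.0453
gripper_force: 0.0
```

Call:
{"method": "send_rows", "body": {"plan": [{"dp": [4, 0, 0], "rotation": [0, 0, 0], "claw": 45}, {"dp": [0, 0, 0], "rotation": [0, 0, 0], "claw": 45}, {"dp": [0, 0, 0], "rotation": [0, 0, 0], "claw": 45}]}}

```text
time_s: 6.45
eef_pos: [0.5204, -0.1411, 0.0973]
orientation: [0.065, -3.14, -0.0]
force: [0.2, 0.5, -0.4]
grip_width: 0.0453
gripper_force: 0.0
```

```bash
cat > m.py <<'E'
from h import *
def tops(xmax=.76):
    p,W=world('top')
    for y0,y1 in((.1,.30),(-.3,-.08)):
        m=(W[...,2]>.058)&(W[...,2]<.072)&(W[...,1]>y0)&(W[...,1]<y1)&(W[...,0]>.4)&(W[...,0]<xmax)
        n,l,st,_=cv2.connectedComponentsWithStats(m.astype(np.uint8))
        if n<2: print('none');continue
        i=1+st[1:,4].argmax();P=W[l==i]
        print(len(P),cv2.boxPoints(cv2.minAreaRect((P[:,:2]*1000).astype(np.float32))).round(0).tolist(),np.median(P[:,2]))
    return p,W
E
python3 - <<'E'
from m import *
tops()
E
```

```text
2240 [[513.0, 174.0], [602.0, 158.0], [618.0, 252.0], [529.0, 267.0]] 0.06508370072412173
913 [[539.0, -88.0], [542.0, -150.0], [626.0, -146.0], [622.0, -83.0]] 0.06562340243219231
```

Both crates are tipped. I'll retract and look at the undersides.

Call:
{"method": "send_rows", "body": {"plan": [{"dp": [-20, 0, 45], "rotation": [0, 0, 0], "claw": 45}, {"dp": [-20, 0, 45], "rotation": [0, 0, 0], "claw": 45}, {"dp": [-20, 45, 0], "rotation": [0, 0, 0], "claw": 45}, {"dp": [-20, 45, 0], "rotation": [0, 0, 0], "claw": 45}, {"dp": [-20, 45, 0], "rotation": [0, 0, 0], "claw": 45}]}}

```text
time_s: 7.0
eef_pos: [0.4198, -0.0052, 0.188]
orientation: [-0.061, 3.139, 0.0]
force: [0.8, 1.0, -0.5]
grip_width: 0.045
gripper_force: 0.0
```

Call:
{"method": "send_rows", "body": {"plan": [{"dp": [-20, 45, 0], "rotation": [0, 0, 0], "claw": 45}, {"dp": [-10, 47, 0], "rotation": [0, 0, 0], "claw": 45}, {"dp": [0, 48, 0], "rotation": [0, 0, 0], "claw": 45}, {"dp": [0, 48, 0], "rotation": [0, 0, 0], "claw": 45}, {"dp": [0, 48, 0], "rotation": [0, 0, 0], "claw": 45}]}}

```text
time_s: 7.5
eef_pos: [0.3899, 0.2317, 0.1878]
orientation: [-0.065, 3.14, 0.0]
force: [0.8, -1.3, 0.8]
grip_width: 0.0452
gripper_force: 0.0
```

```bash
python3 - <<'E'
from m import *
print(state()['eef_pos'])
tops()
p,W=world('scene');cv2.imwrite('pics/s5.png',cv2.resize(p[150:400,130:430,::-1],None,fx=2.4,fy=2.4))
E
```

```text
[0.38993931 0.23170026 0.18781536]
2233 [[513.0, 173.0], [602.0, 158.0], [618.0, 252.0], [529.0, 267.0]] 0.06499171024047257
2254 [[533.0, -88.0], [537.0, -181.0], [628.0, -176.0], [623.0, -83.0]] 0.0656686141657187
```

View pics/s5.png

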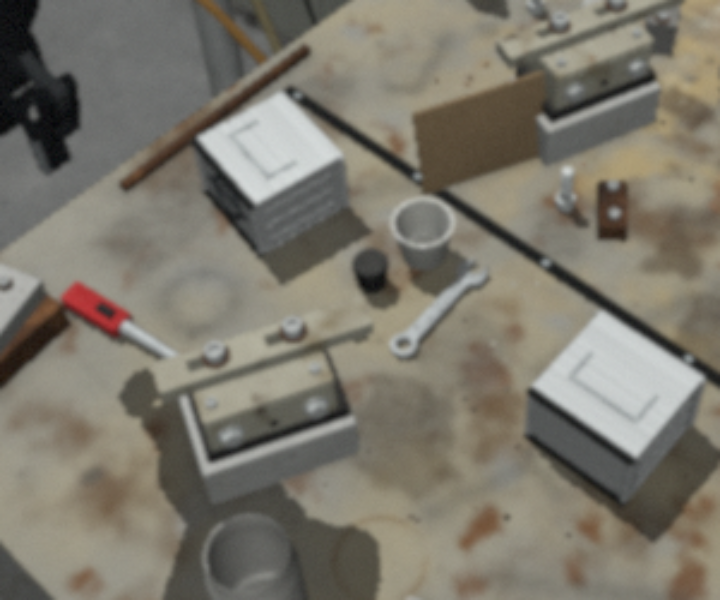

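Both lie tipped. The right underside at (580,445) is plain grey, and the left one at (225,200) shows dark marks at a grazing angle. I'll turn and tilt the tool for the push and confirm with the wrist camera.

Call:
{"method": "send_rows", "body": {"plan": [{"dp": [0, 0, -10], "rotation": [0, 0, -0.14], "claw": 45}, {"dp": [0, 0, -10], "rotation": [0, 0, -0.07], "claw": 45}, {"dp": [0, 0, -10], "rotation": [-0.02, -0.12, 0], "claw": 45}, {"dp": [0, 0, -10], "rotation": [-0.02, -0.12, 0], "claw": 45}, {"dp": [0, 0, 0], "rotation": [-0.01, -0.06, 0], "claw": 45}]}}

```text
time_s: 8.1
eef_pos: [0.388, 0.228, 0.145]
orientation: [0.239, 2.829, -0.04]
force: [0.1, 0.3, 0.6]
grip_width: 0.0454
gripper_force: 0.0
```

```bash
python3 - <<'E'
from h import *
from scipy.spatial.transform import Rotation as R
s=state();print(s['eef_pos'],R.from_rotvec(s['orientation']).as_matrix().round(2).tolist())
p,d=snapshot('wrist');cv2.imwrite('pics/w6.png',p[:,:,::-1])
E
```

```text
[0.38800078 0.22801835 0.14498216] [[-0.94, 0.17, 0.29], [0.16, 0.99, -0.05], [-0.3, -0.0, -0.95]]
```

View pics/w6.png

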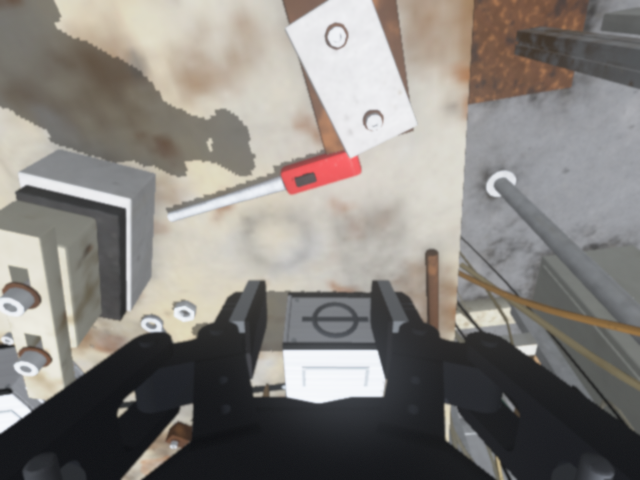

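The wrist view clearly shows the ring crossed by a bar at (335,320) on the left crate, so that one is stamped. I'll descend behind it and push.

Call:
{"method": "send_rows", "body": {"plan": [{"dp": [40, -3, 0], "rotation": [0, 0, 0], "claw": 45}, {"dp": [42, -4, 0], "rotation": [0, 0, 0], "claw": 45}, {"dp": [0, 0, -45], "rotation": [0, 0, 0], "claw": 45}, {"dp": [0, 0, -45], "rotation": [0, 0, 0], "claw": 45}, {"dp": [0, 0, -34], "rotation": [0, 0, 0], "claw": 45}]}}

```text
time_s: 8.65
eef_pos: [0.4725, 0.2213, 0.0215]
orientation: [0.242, 2.83, -0.037]
force: [-0.9, -0.4, 0.1]
grip_width: 0.0452
gripper_force: 0.0
```

Call:
{"method": "send_rows", "body": {"plan": [{"dp": [12, 0, 0], "rotation": [0, 0, 0], "claw": 45}, {"dp": [12, 0, 0], "rotation": [0, 0, 0], "claw": 45}, {"dp": [10, 0, 0], "rotation": [0, 0, 0], "claw": 45}, {"dp": [8, 0, 0], "rotation": [0, 0, 0], "claw": 45}, {"dp": [8, 0, 0], "rotation": [0, 0, 0], "claw": 45}]}}

```text
time_s: 9.15
eef_pos: [0.5244, 0.2233, 0.0255]
orientation: [0.24, 2.826, -0.034]
force: [-3.5, 0.0, 2.6]
grip_width: 0.0451
gripper_force: 1.6
```

Call:
{"method": "send_rows", "body": {"plan": [{"dp": [8, 0, 0], "rotation": [0, 0, 0.02], "claw": 45}, {"dp": [8, 0, 0], "rotation": [0, 0, 0.02], "claw": 45}, {"dp": [8, 0, 0], "rotation": [0, 0, 0.02], "claw": 45}]}}

```text
time_s: 9.45
eef_pos: [0.547, 0.2229, 0.0243]
orientation: [0.153, 2.834, -0.022]
force: [-3.2, -1.1, 2.2]
grip_width: 0.0448
gripper_force: 1.5
```

```bash
python3 - <<'E'
from m import *
print(state()['eef_pos'])
tops()
E
```

```text
[0.54696818 0.22292199 0.02434883]
2210 [[549.0, 171.0], [639.0, 162.0], [649.0, 256.0], [559.0, 266.0]] 0.06508959392751065
2253 [[532.0, -89.0], [538.0, -182.0], [628.0, -176.0], [622.0, -83.0]] 0.06569228097948693
```

Call:
{"method": "send_rows", "body": {"plan": [{"dp": [9, -0.5, 0], "rotation": [0, 0, 0.02], "claw": 45}, {"dp": [9, -0.5, 0], "rotation": [0, 0, 0.02], "claw": 45}, {"dp": [9, -0.5, 0], "rotation": [0, 0, 0.02], "claw": 45}, {"dp": [9, -0.5, 0], "rotation": [0, 0, 0.02], "claw": 45}, {"dp": [9, -0.5, 0], "rotation": [0, 0, 0.02], "claw": 45}]}}

```text
time_s: 10.0
eef_pos: [0.5916, 0.2204, 0.024]
orientation: [0.011, 2.838, -0.0]
force: [-2.0, -0.5, 1.0]
grip_width: 0.0448
gripper_force: 1.3
```

Call:
{"method": "send_rows", "body": {"plan": [{"dp": [9, 0, 0], "rotation": [0, 0, 0.01], "claw": 45}, {"dp": [9, 0, 0], "rotation": [0, 0, 0.01], "claw": 45}, {"dp": [9, 0, 0], "rotation": [0, 0, 0], "claw": 45}, {"dp": [9, 0, 0], "rotation": [0, 0, 0], "claw": 45}, {"dp": [9, 0, 0], "rotation": [0, 0, 0], "claw": 45}]}}

```text
time_s: 10.5
eef_pos: [0.6374, 0.2205, 0.0237]
orientation: [-0.016, 2.837, 0.004]
force: [-3.7, -0.3, 3.0]
grip_width: 0.0453
gripper_force: 1.7
```

```bash
python3 - <<'E'
from m import *
print(state()['eef_pos'])
tops(.8)
E
```

```text
[0.63738627 0.22052269 0.02370831]
2038 [[645.0, 171.0], [735.0, 170.0], [736.0, 264.0], [646.0, 265.0]] 0.06521518451745748
2251 [[533.0, -87.0], [537.0, -181.0], [627.0, -177.0], [623.0, -83.0]] 0.0656835875925215
```

Call:
{"method": "send_rows", "body": {"plan": [{"dp": [8, 0, 0], "rotation": [0, 0, 0], "claw": 45}, {"dp": [8, 0, 0], "rotation": [0, 0, 0], "claw": 45}, {"dp": [8, 0, 0], "rotation": [0, 0, 0], "claw": 45}, {"dp": [6, 0, 0], "rotation": [0, 0, 0], "claw": 45}, {"dp": [4, 0, 0], "rotation": [0, 0, 0], "claw": 45}]}}

```text
time_s: 11.05
eef_pos: [0.6712, 0.2203, 0.0232]
orientation: [-0.016, 2.837, 0.004]
force: [-2.2, 0.5, 0.8]
grip_width: 0.0453
gripper_force: 1.1
```

Call:
{"method": "send_rows", "body": {"plan": [{"dp": [-10, 0, 0], "rotation": [0, 0, 0], "claw": 45}, {"dp": [-25, 0, 0], "rotation": [0, 0, 0], "claw": 45}, {"dp": [-25, 0, 20], "rotation": [0, 0, 0], "claw": 45}, {"dp": [-20, 0, 45], "rotation": [0, 0, 0], "claw": 45}, {"dp": [-20, 0, 45], "rotation": [0, 0, 0], "claw": 45}]}}

```text
time_s: 11.55
eef_pos: [0.568, 0.22, 0.133]
orientation: [-0.016, 2.84, 0.003]
force: [1.2, 0.6, 0.7]
grip_width: 0.0452
gripper_force: 0.0
```

```bash
python3 - <<'E'
from m import *
print(state()['eef_pos'])
p,W=tops(.8);cv2.imwrite('pics/t9.png',p[:,:,::-1])
E
```

```text
[0.56804965 0.21998528 0.13300935]
2146 [[679.0, 265.0], [679.0, 170.0], [770.0, 170.0], [770.0, 265.0]] 0.06529389905259955
2249 [[533.0, -88.0], [537.0, -181.0], [628.0, -176.0], [623.0, -83.0]] 0.06579828433552581
```

View pics/t9.png

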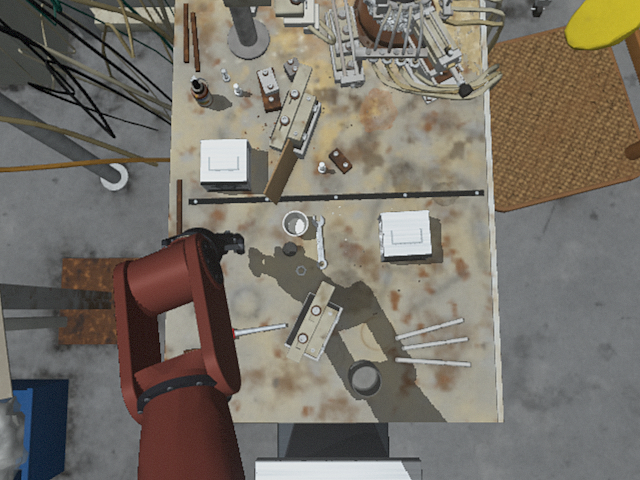

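The stamped crate lies just past the line at (224,165), with its near side about 20 mm beyond the line's middle. The plain crate lies tipped at (405,235), and the other things are undisturbed.

```bash
python3 -c "
from bench import *
print(close_job())"
```

```text
the job is handed in; nothing more can be done
None
```

The job is handed in: both crates lie tipped, and the stamped one (the left) is past the dispatch line with its near side about 20 mm beyond the line's middle. The plain one lies where it tipped and the bystanders look undisturbed; the judge's result was not reported back.

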